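# Load the instrument drying cabinet

### The arm

A 7-joint arm with a two-finger parallel gripper is mounted at the origin on the work surface. World frame = base frame: x ahead of the robot, y to its left, z up, the work surface at z = 0. Lengths are in m, angles in degrees, forces in N, time in s.
With the tool pointing down it reaches from about 0.4 to 0.85 m from the base axis. Payload 4.5 kg.
Tool frame: the origin (TCP) lies between the finger pads; the fingertips stand 11 mm ahead of it and the grasp point (between the pads) lies 8 mm behind it (manip.tcp_to_tips is the distance from the TCP to the fingertips, in m); z points along the fingers, y is the line along which they close (so a half turn about z gives the same grasp; the last joint's range is limited). The gripper opens to 85 mm and grips with 20 to 120 N. Pads are 22 mm wide; open, the fingers measure 114 mm over their backs; the gripper's body (76 mm by 85 mm) begins 54 mm behind the grasp point. The pads swing forward as they close: fully open they stand 13 mm farther back than shut.
Start: joints at [-65.157, 39.483, -11.15, 89.685, 9.013, 51.709, -12.324], TCP at [0.243, 0.576, 0.242] pointing down, gripper open.
Joint ranges: [-172.22, 172.22], [-26.19, 119.32], [-84.43, 86.54], [7.71, 146.69], [-57.33, 237.33], [2.42, 119.75], [-152.13, 152.13]. Speed limits (degrees/s): [147.25, 147.25, 180, 180, 180, 180, 180].

### API

Orientations are given as [roll, pitch, yaw] about the fixed x, y, z axes, in that order (R = Rz(yaw) Ry(pitch) Rx(roll)).
In Python, from plant import manip, eyes, job gives the robot as it stands. The module is installed in compiled form; this text tells all that it offers.
- The arm moves only by the tool play_rows, never from a script. Its argument "steps" is one flat list of numbers, 7 for each row, row after row: the turn, a rotation vector about the world's x, y, z in rad, then the shift along the world's x, y, z in mm, then the opening, from 0 (shut) to 1 (fully open). A call has 1 to 10 rows; each row shifts and turns the commanded pose from where the row before left it; what a row does not reach is not made up. A row lasts 1/8 s, in which the tool goes at most 62.5 mm and 10.7 degrees, less where a joint would pass 70% of its speed; a pose out of reach is approached as far as the arm can. A call is refused whole if a number of a shift passes 62.5 or a number of a turn 0.188, either way. A call with a gripper value outside its range is refused whole. The fingers move at their own pace and stop on an object; "squeeze" is the grip in N (left out, the last holds). Time passes only in rows, so rows that do not move let the fingers close. It gives the time, the measured TCP pose, the force, the opening and the grip force at its end, in the units of the state.
- manip.observe(): the state, without advancing time (a new reading comes with each control period).
- eyes.snapshot(name): name is "side" or "top" or "wrist"; returns a dict with "frame" (400x640x3 uint8, red, green, blue), "range_z" (400x640 float32, m along the optical axis (not along the pixel's ray), 0 where there is no reading), "K" (3x3 intrinsics, pixels), "eye" and "attitude" of the camera in the world. Camera axes: x right, y down, z forward; pixel columns grow to the right and rows downward; lengths in m; the calibration is good to about 2 mm. A picture is of the moment at which its call begins.
- job.close_job(): hands the job in; it is judged then, once.
The state is a dict: "clock": time; "joint_positions": joint angles; "qd": joint speeds; "joint_efforts": joint torques, N m; "tcp_pos": TCP position; "eef_rot": TCP orientation; "wrist_force": force on the tool from outside, world axes, zero at the start; "torque": the same for the moment, N m; "opening": finger opening in m; "finger_force": force on a finger pad.
Only numpy, scipy, OpenCV 4.12 (cv2) and the standard library are available. Lean on these libraries where they do the work, as an engineer would, in place of code of your own. Each camera call takes 0.05 s, during which the arm holds its last target. There are 200 camera calls.

### The job

Press the spot on the drying cabinet's lid until the touch latch clicks, ride the lid up so that it never flies open, and put every steel instrument case and steel pot from the table flat and upright on the chamber floor, with the lid standing open. Then press the lid shut, without slamming it, until it latches again, and after that turn the dial to the two-bar mark. Leave the scissors, cup and jar where they are.

Things in the scene. Friction and masses are not known exactly. Their poses are not given: they have to be found in the camera images.
- cabinet: Dark drying cabinet, fixed. Origin: on the table under the chamber's centre; x from its front (robot side) to its hinged back, y left along its width, z up. Over all it reaches x -111 to 87 mm, y -248 to 148 mm. The -y part, 100 mm wide, is a control deck, top 36 mm above the table.
- chamber (a point): Centre of the chamber's inner floor, 12 mm above the table; axes as the cabinet's. The open-topped chamber is 150 mm (x) by 280 mm (y) inside; its walls reach 70 mm above this point. The side walls are 8 mm thick, the back 12 mm, the front 36 mm.
- lid_hinge (a point): Middle of the lid's hinge axis, 85 mm behind the chamber's centre (+x), 76 mm above the chamber floor; fixed to the cabinet, axes as the cabinet's. The axis runs along y. The aluminium lid is 201 mm from this axis to its front edge, 300 mm wide and 8 mm thick (4 mm either side of the axis plane).
- press_spot (a point): Centre of the round dark spot (32 mm wide) on the lid's outer face near its front edge: where to press. 180 mm from the hinge axis, midway along the lid; moves with it, z is the outward normal. Pressing it 9 to 10 mm down from shut (5 to 6 N, to an end stop) releases the latch; a shorter press leaves it latched.
- lid (a joint): Lid angle in rad: 0 shut and latched, growing as the front edge rises, 1.5 fully open. Unlatched, a spring lifts it with 5 N at the spot (1 N near open), fast if nothing rides on it; it stays open by itself. The end stop of the releasing press is at -0.056. To latch it: push to the firm stop at -0.02 (4 mm below shut, 6 to 8 N) and let go; it returns to 0 and holds, else it opens again.
- dial (a joint): Selector dial angle in rad, growing clockwise seen from above, with clicks (detents) at 0 (dot), 0.6 (one bar), 1.2 (two bars) and 1.8 (three bars); it settles within 0.05 of the nearest one when let go. About 0.1 N m to turn.
- dial_grip (a point): Grip point of the dial, on its vertical axis, 32 mm above the deck. Black disc 48 mm wide, its top 22 mm below this point, with a bar on it 48 mm long and 14 mm thick that ends 12 mm above this point. x runs along the bar; the white line on the bar's -x half points at the mark, towards the cabinet's front at dial angle 0.
- case_a_mid (a point): Stainless instrument case, a plain closed steel box 100 x 38 x 30 mm with rows of small holes in its top, about 0.16 kg, lying flat on the table. This point is its centre, 15 mm above its underside; x runs along its 100 mm length, y across its 38 mm width, z up. None when absent.
- case_b_mid (a point): Stainless instrument case, a plain closed steel box 100 x 38 x 30 mm with rows of small holes in its top, about 0.16 kg, lying flat on the table. This point is its centre, 15 mm above its underside; x runs along its 100 mm length, y across its 38 mm width, z up. None when absent.
- case_c_mid (a point): Stainless instrument case, a plain closed steel box 100 x 38 x 30 mm with rows of small holes in its top, about 0.16 kg, lying flat on the table. This point is its centre, 15 mm above its underside; x runs along its 100 mm length, y across its 38 mm width, z up. None when absent.
- pot_a_mid (a point): Stainless pot with a fixed lid, a round steel cylinder of diameter 46 mm and height 44 mm with a small lid button (14 mm wide, 8 mm high) on top, about 0.13 kg, standing upright. This point is on its axis 22 mm above its underside; z up. None when absent.
- pot_b_mid (a point): Stainless pot with a fixed lid, a round steel cylinder of diameter 46 mm and height 44 mm with a small lid button (14 mm wide, 8 mm high) on top, about 0.13 kg, standing upright. This point is on its axis 22 mm above its underside; z up. None when absent.
- scissors: Pair of steel scissors, 140 mm long, 10 mm high, lying among the cases. Not to be disturbed. Origin on its underside near the pivot; x towards the blades.
- cup: Open steel cup, 74 mm wide, 85 mm high. Not to be disturbed. Origin at the centre of its underside.
- jar: Amber glass jar with a steel lid, 72 mm wide, 75 mm high. Not to be disturbed. Origin at the centre of its underside.
Things that resemble listed ones, but are neither listed nor needed, are in the scene too. What is shaped like the part that bears pot_b_mid but pink is not meant.

How it is judged (in metres and radians):
On the way, in this order (a step that is already met when the one before it is completed fails the run):
1. the lid has been released and stands open (value of joint lid above 1.1 rad), for 0.2 s.
2. every case and pot rests on the chamber floor, upright, with the lid open (x of case_a_mid in the frame of chamber between -0.065 and 0.065 m and y of case_a_mid in the frame of chamber between -0.13 and 0.13 m and z of case_a_mid in the frame of chamber between 0 and 0.032 m and angle between each of case_a_mid, case_b_mid, case_c_mid, pot_a_mid, pot_b_mid's own z axis and vertical below 0.25 rad and x of case_b_mid in the frame of chamber between -0.065 and 0.065 m and y of case_b_mid in the frame of chamber between -0.13 and 0.13 m and z of case_b_mid in the frame of chamber between 0 and 0.032 m and x of case_c_mid in the frame of chamber between -0.065 and 0.065 m and y of case_c_mid in the frame of chamber between -0.13 and 0.13 m and z of case_c_mid in the frame of chamber between 0 and 0.032 m and x of pot_a_mid in the frame of chamber between -0.065 and 0.065 m and y of pot_a_mid in the frame of chamber between -0.13 and 0.13 m and z of pot_a_mid in the frame of chamber between 0 and 0.032 m and x of pot_b_mid in the frame of chamber between -0.065 and 0.065 m and y of pot_b_mid in the frame of chamber between -0.13 and 0.13 m and z of pot_b_mid in the frame of chamber between 0 and 0.032 m and value of joint lid above 1 rad), for 0.2 s.
3. the lid is shut and latched, let go (value of joint lid between -0.015 and 0.015 rad), for 0.5 s.
4. the dial stands at two bars (all of step 3 and value of joint dial between 1.08 and 1.32 rad), for 0.2 s.
At the end, for the whole second after the job is handed in: Every case and pot present is in the chamber (centre within 65 mm of its middle front to back and 130 mm sideways, resting on its floor, within 0.25 rad of upright); the lid is latched shut (within 0.015 rad of 0); the dial is within 0.12 rad of the two-bar mark (1.2) (all of step 4 and x of case_a_mid in the frame of chamber between -0.065 and 0.065 m and y of case_a_mid in the frame of chamber between -0.13 and 0.13 m and z of case_a_mid in the frame of chamber between 0 and 0.032 m and angle between each of case_a_mid, case_b_mid, case_c_mid, pot_a_mid, pot_b_mid's own z axis and vertical below 0.25 rad and x of case_b_mid in the frame of chamber between -0.065 and 0.065 m and y of case_b_mid in the frame of chamber between -0.13 and 0.13 m and z of case_b_mid in the frame of chamber between 0 and 0.032 m and x of case_c_mid in the frame of chamber between -0.065 and 0.065 m and y of case_c_mid in the frame of chamber between -0.13 and 0.13 m and z of case_c_mid in the frame of chamber between 0 and 0.032 m and x of pot_a_mid in the frame of chamber between -0.065 and 0.065 m and y of pot_a_mid in the frame of chamber between -0.13 and 0.13 m and z of pot_a_mid in the frame of chamber between 0 and 0.032 m and x of pot_b_mid in the frame of chamber between -0.065 and 0.065 m and y of pot_b_mid in the frame of chamber between -0.13 and 0.13 m and z of pot_b_mid in the frame of chamber between 0 and 0.032 m and velocity of joint lid below 0.05 rad/s); the robot touches nothing.
It fails at once if the lid flies open uncaught (faster than 2.5 rad/s) (velocity of joint lid above 2.5 rad/s).
It fails at once if the lid is slammed shut (faster than 2.5 rad/s) (velocity of joint lid below -2.5 rad/s).
It fails at once if the scissors, cup or jar is moved more than 40 mm (distance of any of scissors, cup, jar from where it was at the start of the episode above 0.04 m).
Of case_a, case_b, case_c, pot_a, pot_b only 3 to 4 are there at a start; the rules pass over those that are not, and their reading is None.
At some moment in a run one of case_a, case_b, case_c, pot_a, pot_b may be knocked a few centimetres aside while the robot is not near it.
It also fails if it takes over 210 s, if anything falls off the work surface, if the arm or the gripper's body presses on something with over 40 N, if the wrist force passes 120 N, or if a joint passes its speed limit or range.

## Working session

There is one attempt and no reset: what is moved stays moved. The work goes in short steps, Python scripts to look and compute and a tool call to move; the robot and the scene stay as the last step left them, time stands still between calls to the robot, and variables do not carry over. Pictures are saved under pics/ and viewed, at most 14 in all, crops included, and the job is handed in when it is done.

Besides the shell and the picture viewer there is one more tool, called after "Emit:" as a command line: name --argument value ..., lists and objects as JSON in quotes. play_rows: Moves the arm, as the interface text tells. Its arguments: {"type":"object","properties":{"steps":{"type":"array"},"squeeze":{"type":"number"}},"required":["steps"]}

```bash
mkdir -p pics
cat > h.py <<'E'
import numpy as np, cv2
from plant import manip, eyes, job
from scipy.spatial.transform import Rotation as R
def snap(n):
    s=eyes.snapshot(n); return s
def rot(s):
    a=np.array(s["attitude"]); 
    return a if a.shape==(3,3) else R.from_euler('xyz',a,degrees=True).as_matrix()
def cloud(s):
    z=s["range_z"]; K=np.array(s["K"]); v,u=np.mgrid[:400,:640]
    p=np.stack([(u-K[0,2])/K[0,0]*z,(v-K[1,2])/K[1,1]*z,z],-1)
    return p@rot(s).T+np.array(s["eye"])
def save(s,n): cv2.imwrite(f'pics/{n}.png',cv2.cvtColor(s["frame"],cv2.COLOR_RGB2BGR))
E
python3 - <<'E'
from h import *
print(manip.observe())
for n in("top","side"):
    s=snap(n); save(s,n+"0"); np.savez(n+"0.npz",**{k:np.array(v) for k,v in s.items()}); print(n,s["eye"],s["attitude"],s["K"]); c=cloud(s)
    for u,v in [(100,100),(320,200),(500,300),(320,350)]: print(u,v,c[v,u].round(3))
E
```

```text
{'clock': 0.0, 'joint_positions': array([-65.15381551,  39.5317032 , -11.1448733 ,  89.74607491,
         9.01375294,  51.71015546, -12.32562759]), 'qd': array([ 0.06836733,  0.08608581, -0.05313262, -0.067955  , -0.00824406,
       -0.03293598, -0.08282801]), 'joint_efforts': array([ 3.70664729e-04, -5.39605629e+01, -1.26644813e+00, -1.58545572e+01,
        9.01944732e-03,  9.38973448e-03, -1.99807948e-05]), 'tcp_pos': array([0.24310105, 0.57508933, 0.24149459]), 'eef_rot': array([-1.79894452e+02,  8.86177930e-03,  1.57094828e+02]), 'wrist_force': array([0.93408981, 0.17392259, 0.44697162]), 'torque': array([0.02261225, 0.00297874, 0.01717708]), 'finger_force': 0.0, 'opening': 0.08561271936440994}
top [0.47267854 0.04622399 1.47900404] [-177.2388167    -0.76014067  -89.54858931] [[460.9686178    0.         307.82619987]
 [  0.         460.9686178  201.21654057]
 [  0.           0.           1.        ]]
100 100 [0.818 0.622 0.178]
320 200 [ 0.546 -0.01   0.042]
500 300 [ 0.242 -0.567  0.053]
320 350 [ 0.076 -0.015  0.01 ]
side [ 0.1163945  -1.03016921  1.0440329 ] [-128.76735309    1.18891514  -21.74010837] [[441.28820445   0.         317.76279545]
 [  0.         441.28820445 203.04435135]
 [  0.           0.           1.        ]]
100 100 [-0.211  1.731 -0.101]
320 200 [0.551 0.092 0.091]
500 300 [ 0.9   -0.449  0.002]
320 350 [ 0.351 -0.4    0.002]
```

View pics/top0.png

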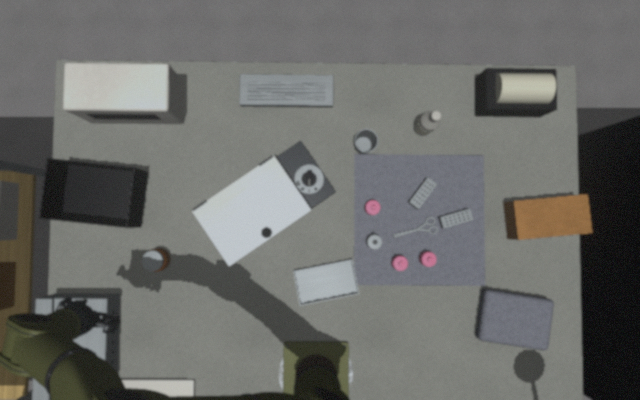

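View pics/side0.png

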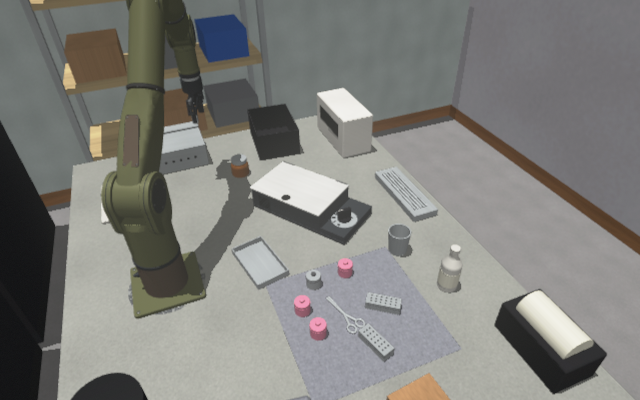

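The top view shows the lid with its spot at (267,232) and the dial at (310,179). The candidates for cases are the perforated boxes at (423,193) and (457,218). The flat tray at (325,282) and the keyboard at (287,90) are look-alikes. The only grey pot is at (375,242); the pink ones at (373,207), (400,263) and (428,259) are not meant. The scissors are at (420,228), the cup at (365,142) and the jar at (157,259).

Run:
```python
from h import *
s=dict(np.load("top0.npz")); c=cloud(s); f=s["frame"]; hsv=cv2.cvtColor(f,cv2.COLOR_RGB2HSV)
def roi(u0,u1,v0,v1):
    m=np.zeros((400,640),bool); m[v0:v1,u0:u1]=1; return m
def rect(m,name):
    n,l,st,ce=cv2.connectedComponentsWithStats(m.astype(np.uint8)); k=1+st[1:,4].argmax(); m=l==k
    p=c[m][:,:2].astype(np.float32)*1000
    print(name,m.sum(),"z",np.median(c[m][:,2]).round(4),"mean",p.mean(0).round(1),cv2.minAreaRect(p),"px",ce[k].round(1))
    return m
gray=hsv[...,2]; z=c[...,2]
lid=roi(185,318,150,270)&(z>.078)&(z<.11); rect(lid&(gray>120)|(roi(255,280,222,242)),"lid")
rect(roi(255,280,222,242)&(gray<110),"spot")
rect(roi(405,440,172,212)&(z>.02),"caseA"); rect(roi(436,478,202,232)&(z>.02),"caseB"); rect(roi(362,388,230,254)&(z>.03),"pot")
rect(roi(290,330,160,198)&(z>.055),"dialbar")
rect(roi(350,380,125,156)&(z>.06),"cup")
p=c[::1]; print("table z at", c[270,470],c[230,395],c[160,225])
for n,(u0,u1,v0,v1) in dict(cases=(345,490,150,290),cab=(185,345,135,270)).items():
    if n: cv2.imwrite(f'pics/{n}.png',cv2.resize(cv2.cvtColor(f[v0:v1,u0:u1],cv2.COLOR_RGB2BGR),None,fx=4,fy=4,interpolation=cv2.INTER_CUBIC))
print(c[np.array([230,228]),np.array([420,405])])
```

```text
lid 6763 z 0.0923 mean [509.1 198.9] ((501.6182861328125, 193.26611328125), (226.03868103027344, 300.3448486328125), 34.743553161621094) px [251.  210.9]
spot 65 z 0.0919 mean [445.6 152.7] ((445.5745544433594, 152.21836853027344), (23.3569278717041, 25.359664916992188), 45.247169494628906) px [266.1 232.2]
caseA 394 z 0.0299 mean [ 571.4 -331.7] ((512.6220092773438, -174.9277801513672), (80.22916412353516, 442.2415771484375), 20.520614624023438) px [422.2 192.9]
caseB 399 z 0.0302 mean [ 492.3 -433.1] ((471.7073059082031, -224.1822509765625), (53.5062255859375, 538.1624145507812), 5.472115516662598) px [455.6 218.4]
pot 180 z 0.0442 mean [ 417.3 -178.3] ((416.79833984375, -179.119873046875), (43.86711502075195, 44.339752197265625), 1.8117995262145996) px [373.8 241.8]
dialbar 123 z 0.0922 mean [568.7  70.5] ((540.6206665039062, 58.88233184814453), (134.2213134765625, 33.0166130065918), 24.3734130859375) px [293.9 191.2]
cup 177 z 0.0818 mean [ 729.1 -148.1] ((625.330810546875, -50.32029724121094), (71.45904541015625, 354.10101318359375), 46.27958297729492) px [366.6 139.3]
table z at [ 0.32859012 -0.49183032  0.00667877] [ 4.54026088e-01 -2.53515130e-01 -1.51709748e-04] [ 6.74716757e-01  2.94823156e-01 -4.92094051e-05]
[[ 0.45473768 -0.33211649  0.00740617]
 [ 0.4606932  -0.28558515  0.00051056]]
```

View pics/cases.png

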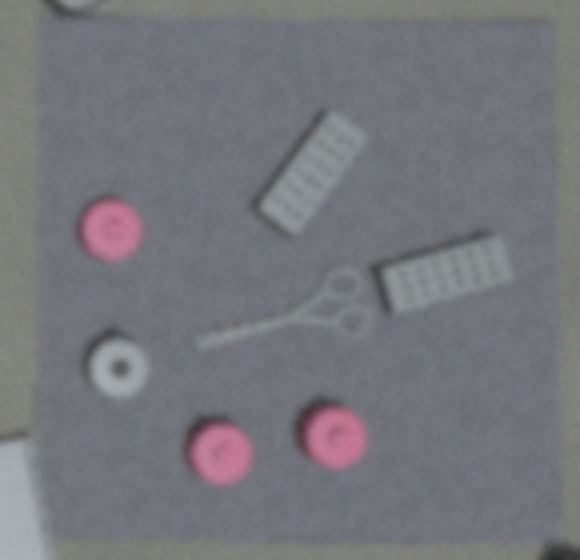

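```bash
cat >> h.py <<'E'
def ray(s,uv,z):
    uv=np.atleast_2d(np.array(uv,float)); K=np.array(s["K"])
    d=np.c_[(uv[:,0]-K[0,2])/K[0,0],(uv[:,1]-K[1,2])/K[1,1],np.ones(len(uv))]@rot(s).T
    e=np.array(s["eye"]); return ((e+d*((z-e[2])/d[:,2])[:,None])[:,:2])*1000
def big(m):
    n,l,st,ce=cv2.connectedComponentsWithStats(m.astype(np.uint8)); return l==1+st[1:,4].argmax()
def rrect(s,m,z):
    m=big(m); v,u=np.nonzero(m); return cv2.minAreaRect(ray(s,np.c_[u,v],z).astype(np.float32)),m.sum()
E
python3 - <<'E'
from h import *
s=dict(np.load("top0.npz")); f=s["frame"].astype(int); g=f.mean(-1)
def roi(u0,u1,v0,v1):
    m=np.zeros((400,640),bool); m[v0:v1,u0:u1]=1; return m
r,n=rrect(s,roi(185,318,150,270)&(g>170),.092); print("lid",r,n)
sub=g[172:212,405:440]; print(np.percentile(sub,[5,50,95]))
# cases: brightness above mat (mat bluish)
sat=f[...,2]-f[...,0]
for n,b in dict(A=(405,442,172,212),B=(437,478,202,233)).items():
    print(n,rrect(s,roi(*b)&(sat<7),.03), rrect(s,roi(*b)&(g>135),.03))
print("spot",rrect(s,roi(255,280,222,242)&(g<110),.092))
print("bar dark",rrect(s,roi(298,322,166,194)&(g<70),.08))
x=cv2.resize(s["frame"][150:210,280:340][...,::-1],None,fx=9,fy=9,interpolation=cv2.INTER_CUBIC); cv2.imwrite("pics/dial.png",x)
E
```

```text
lid ((511.2582702636719, 198.88685607910156), (200.2808837890625, 296.02960205078125), 34.825714111328125) 6377
[100.65       117.66666667 144.35      ]
A (((596.27294921875, -329.65472412109375), (9.899431228637695, 56.78482437133789), 54.48332595825195), np.int64(33)) (((572.9191284179688, -337.11370849609375), (33.99349594116211, 95.64962005615234), 53.0907096862793), np.int64(290))
B (((483.68328857421875, -389.6948547363281), (37.26277542114258, 10.5037202835083), 6.026427745819092), np.int64(26)) (((491.60565185546875, -443.32684326171875), (33.55893325805664, 94.2800064086914), 14.969253540039062), np.int64(236))
spot (((446.22119140625, 153.07383728027344), (23.94719696044922, 24.007448196411133), 0.44396132230758667), np.int64(66))
bar dark (((614.1901245117188, 26.72136688232422), (36.69505310058594, 33.52665710449219), 0.5180676579475403), np.int64(98))
```

View pics/dial.png

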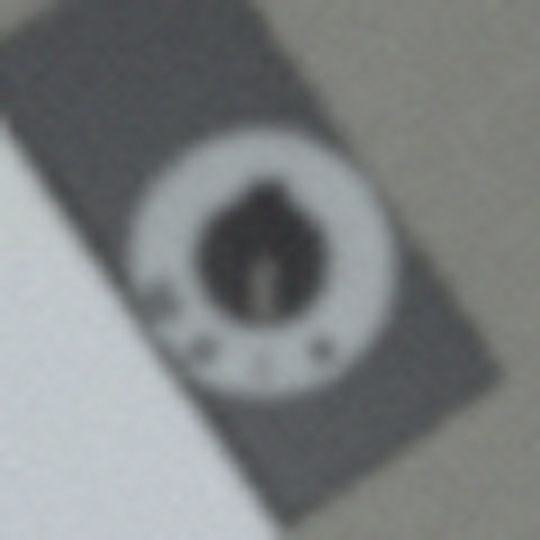

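The line on the bar points at one bar (262,365 in the crop), so the dial stands near 0.6. Cabinet origin is about (524, 207.5) mm, yaw 34.8°. Next I go above the spot.

Emit:
play_rows --steps '[0,0,0.126,25.4,-52.8,0,0,0,0,0.126,25.4,-52.8,0,0,0,0,0.126,25.4,-52.8,0,0,0,0,0.126,25.4,-52.8,0,0,0,0,0.126,25.4,-52.8,0,0,0,0,0.126,25.4,-52.8,0,0,0,0,0.126,25.4,-52.8,-20,0,0,0,0.126,25.4,-52.8,-30,0,0,0,0,0,0,-30,0,0,0,0,0,0,0,0]' --squeeze 40

```text
clock: 1.35
tcp_pos: [0.444, 0.1547, 0.1623]
eef_rot: [179.9, -0.3, -145.2]
wrist_force: [-0.1, 0.6, 0.7]
opening: -0.0
finger_force: 0.0
```

Run:
```python
from h import *
o=manip.observe(); print({k:np.round(o[k],3) for k in ("clock","joint_positions","tcp_pos","eef_rot","wrist_force","opening")}, manip.tcp_to_tips)
s=snap("wrist"); save(s,"w0"); print(s["eye"],s["attitude"])
f=s["frame"]; g=f.mean(-1)
s2=snap("side"); save(s2,"s1")
```

```text
{'clock': np.float64(1.35), 'joint_positions': array([ -8.974,  37.707, -25.14 , 119.648,  31.82 ,  29.46 ,  66.983]), 'tcp_pos': array([0.444, 0.155, 0.162]), 'eef_rot': array([ 179.944,   -0.26 , -145.223]), 'wrist_force': array([-0.056,  0.609,  0.723]), 'opening': np.float64(-0.0)} 0.011
[0.37798159 0.10977297 0.2945026 ] [1.61861366e+02 2.08420064e-02 1.24726755e+02]
```

View pics/w0.png

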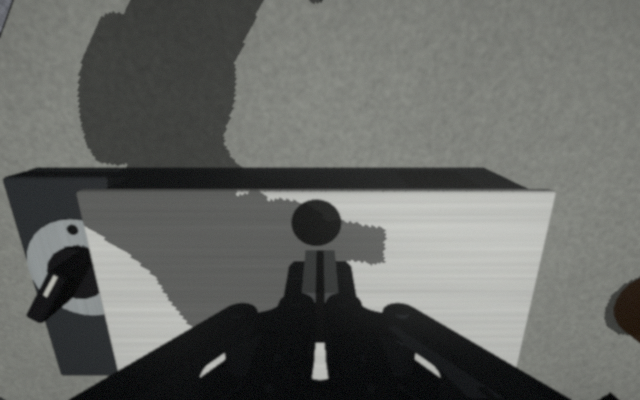

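Emit:
play_rows --steps '[0,0,0,2,-2,-25,0,0,0,0,0,0,-20,0,0,0,0,0,0,-8,0,0,0,0,0,0,-5,0,0,0,0,0,0,-2,0,0,0,0,0,0,0,0]'

```text
clock: 2.2
tcp_pos: [0.4474, 0.1542, 0.1042]
eef_rot: [-180.0, 0.0, -145.1]
wrist_force: [-1.0, 0.3, -0.3]
opening: -0.0002
finger_force: 0.0
```

Emit:
play_rows --steps '[0,0,0,0,0,-4,0,0,0,0,0,0,-3,0,0,0,0,0,0,-2,0,0,0,0,0,0,0,0]'

```text
clock: 2.7
tcp_pos: [0.4476, 0.1542, 0.0952]
eef_rot: [-180.0, 0.1, -145.2]
wrist_force: [-0.7, -0.5, 5.7]
opening: -0.0002
finger_force: 2.8
```

Emit:
play_rows --steps '[0,0,0,0,0,-1.5,0,0,0,0,0,0,-1.5,0,0,0,0,0,0,0,0]'

```text
clock: 3.08
tcp_pos: [0.4476, 0.1542, 0.0931]
eef_rot: [-179.9, 0.1, -145.1]
wrist_force: [-2.7, -2.0, 15.5]
opening: -0.0001
finger_force: 8.1
```

Run:
```python
import numpy as np
th=np.r_[-0.056,np.linspace(0.03,1.42,19)]
rc=np.linspace(189,183,len(th))
x=85-rc*np.cos(th)+4*np.sin(th)+11; z=88+rc*np.sin(th)+4*np.cos(th)
for a,b,t,X,Z in zip(np.diff(x),np.diff(z),th[1:],x[1:],z[1:]): print(round(t,2),"w",round(a*.821,1),round(a*.571,1),round(b,1)," cab",round(X),round(Z))
```

```text
0.03 w 0.4 0.3 16.2  cab -92 98
0.11 w 1.3 0.9 14.5  cab -91 112
0.18 w 2.2 1.6 14.3  cab -88 126
0.26 w 3.1 2.2 14.0  cab -84 140
0.34 w 4.0 2.8 13.6  cab -79 154
0.42 w 4.9 3.4 13.2  cab -74 167
0.49 w 5.7 3.9 12.7  cab -67 180
0.57 w 6.4 4.5 12.1  cab -59 192
0.65 w 7.2 5.0 11.4  cab -50 204
0.72 w 7.9 5.5 10.7  cab -40 214
0.8 w 8.5 5.9 9.9  cab -30 224
0.88 w 9.1 6.3 9.1  cab -19 233
0.96 w 9.6 6.7 8.2  cab -7 241
1.03 w 10.1 7.0 7.2  cab 5 249
1.11 w 10.5 7.3 6.3  cab 18 255
1.19 w 10.9 7.6 5.2  cab 31 260
1.27 w 11.1 7.7 4.2  cab 45 264
1.34 w 11.4 7.9 3.1  cab 58 267
1.42 w 11.5 8.0 2.0  cab 72 270
```

Emit:
play_rows --steps '[0,0,0,0.2,0.1,8,0,0,0,0,0.2,0.2,8,0,0,0,0,1.3,0.9,14.5,0,0,0,0,2.2,1.6,14.3,0,0,0,0,3.1,2.2,14,0,0,0,0,4,2.8,13.6,0,0,0,0,4.9,3.4,13.2,0,0,0,0,5.7,3.9,12.7,0,0,0,0,6.4,4.5,12.1,0,0,0,0,7.2,5,11.4,0]'

```text
clock: 4.32
tcp_pos: [0.4829, 0.1787, 0.2144]
eef_rot: [-180.0, 0.1, -145.2]
wrist_force: [0.6, -0.2, 2.6]
opening: -0.0001
finger_force: 1.2
```

Emit:
play_rows --steps '[0,0,0,7.9,5.5,10.7,0,0,0,0,8.5,5.9,9.9,0,0,0,0,9.1,6.3,9.1,0,0,0,0,9.6,6.7,8.2,0,0,0,0,10.1,7,7.2,0,0,0,0,10.5,7.3,6.3,0,0,0,0,10.9,7.6,5.2,0,0,0,0,11.1,7.7,4.2,0,0,0,0,11.4,7.9,3.1,0,0,0,0,11.5,8,2,0]'

```text
clock: 5.58
tcp_pos: [0.5835, 0.2487, 0.2796]
eef_rot: [180.0, 0.0, -145.2]
wrist_force: [0.5, -0.3, 0.3]
opening: -0.0002
finger_force: 0.2
```

Emit:
play_rows --steps '[0,0,0,8,5.6,1,0,0,0,0,8,5.6,2,0,0,0,0,8,5.6,5,0,0,0,0,8,5.6,10,0,0,0,0,0,0,40,0,0,0,0,0,0,40,0,0,0,0,0,0,0,0]'

```text
clock: 6.45
tcp_pos: [0.616, 0.2722, 0.3812]
eef_rot: [-180.0, 0.4, -145.2]
wrist_force: [-0.2, 0.9, -0.4]
opening: -0.0
finger_force: 0.0
```

Run:
```python
from h import *
s=snap("side"); save(s,"s2"); s=snap("top"); save(s,"t2")
b=cv2.hconcat([cv2.imread("pics/s2.png")[100:380,170:490],cv2.imread("pics/t2.png")[100:380,170:490]]);cv2.imwrite("pics/b2.png",b)
print(manip.observe()["tcp_pos"])
```

```text
[0.61473018 0.27073623 0.37724741]
```

View pics/b2.png

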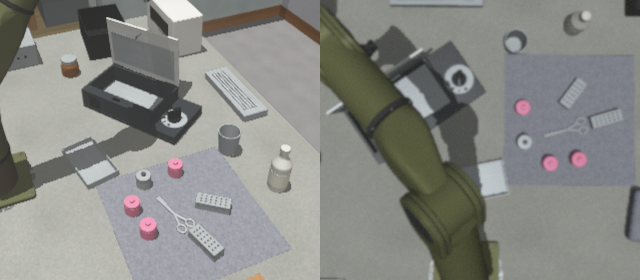

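The lid stands open and the chamber is empty; cases and pot look unmoved. I go to above case A, opening the fingers on the way.

Emit:
play_rows --steps '[0,0,-0.125,-4.3,-60.8,-6,0,0,0,-0.125,-4.3,-60.8,-6,0,0,0,-0.125,-4.3,-60.8,-6,0,0,0,-0.125,-4.3,-60.8,-6,0.8,0,0,-0.125,-4.3,-60.8,-10,0.8,0,0,-0.125,-4.3,-60.8,-20,0.8,0,0,-0.125,-4.3,-60.8,-20,0.8,0,0,-0.125,-4.3,-60.8,-20,0.8,0,0,-0.125,-4.3,-60.8,-30,0.8,0,0,-0.125,-4.3,-60.8,-30,0.8]'

```text
clock: 7.8
tcp_pos: [0.5715, -0.3242, 0.2274]
eef_rot: [-180.0, -0.2, 143.0]
wrist_force: [0.7, 0.5, 0.2]
opening: 0.0683
finger_force: 0.0
```

Emit:
play_rows --steps '[0,0,0,0,0,0,0.8,0,0,0,0,0,0,0.8]'

```text
clock: 8.05
tcp_pos: [0.5723, -0.3217, 0.2284]
eef_rot: [180.0, -0.2, 143.3]
wrist_force: [0.7, 0.1, 0.3]
opening: 0.0683
finger_force: 0.0
```

```bash
cat >> h.py <<'E'
def look(name):
    o=manip.observe(); print(np.round(o["clock"],2),o["tcp_pos"].round(4),o["eef_rot"].round(1),"close dir",(o["eef_rot"][2]-90).round(1), "op",round(float(o["opening"]),4),"q",o["joint_positions"].round(0))
    s=snap("wrist"); save(s,name); np.savez("last.npz",**{k:np.array(v) for k,v in s.items()}); return s
def blobs(s,z0,z1,amin=300):
    c=cloud(s); f=s["frame"].astype(int); m=(c[...,2]>z0)&(c[...,2]<z1)
    m=cv2.morphologyEx(m.astype(np.uint8),cv2.MORPH_OPEN,np.ones((5,5)))
    n,l,st,ce=cv2.connectedComponentsWithStats(m)
    for k in range(1,n):
        if st[k,4]<amin: continue
        p=c[l==k]; q=(p[:,:2]*1000).astype(np.float32); r=cv2.minAreaRect(q)
        print("px",ce[k].round(0),st[k,4],"z",np.median(p[:,2]).round(3),"rect",np.round(r[0],1),np.round(r[1],1),round(r[2],1),"med",np.median(q,0).round(1),"rgb",f[l==k].mean(0).round(0))
E
python3 - <<'E'
from h import *
s=look("w1"); blobs(s,.024,.036)
E
```

```text
8.05 [ 0.5723 -0.3217  0.2284] [180.   -0.2 143.3] close dir 53.3 op 0.0683 q [ 32.  43. -13.  84.  11.  54.  69.]
px [606.  11.] 497 z 0.031 rect [605.3 -36.5] [60.2  3.9] 35.1 med [605.7 -37. ] rgb [21. 22. 22.]
px [180. 179.] 3639 z 0.03 rect [ 493.9 -440.7] [ 38.4 100.5] 16.4 med [ 493.5 -436.5] rgb [136. 141. 142.]
px [309. 179.] 3576 z 0.03 rect [ 573.7 -335.1] [38.  99.5] 53.0 med [ 570.6 -332.9] rgb [70. 73. 73.]
px [569. 203.] 406 z 0.03 rect [ 749.4 -136.1] [12.6 45.4] 30.8 med [ 754.  -134.1] rgb [66. 68. 68.]
px [ 63. 263.] 1005 z 0.03 rect [ 488.6 -604.9] [119.   4.] 5.2 med [ 486.5 -605.1] rgb [54. 42. 30.]
```

View pics/w1.png

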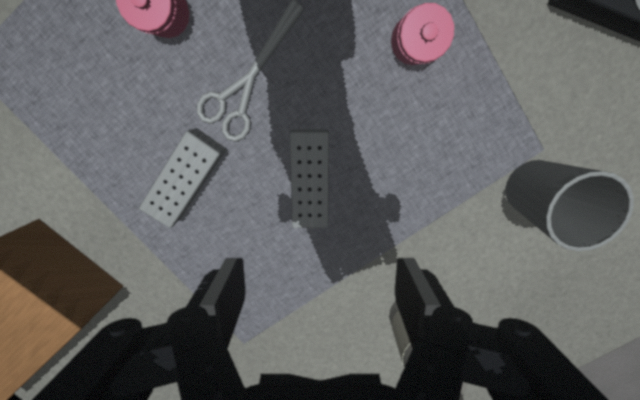

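Case A is at (309,179) and case B at (180,179), both undisturbed and clear of the scissors. The tool already has case A's yaw.

Emit:
play_rows --steps '[0,0,0,1.4,-13.4,-50,0.8,0,0,0,0,0,-50,0.8,0,0,0,0,0,-45,0.8,0,0,0,0,0,-30,0.8,0,0,0,0,0,-20,0.8,0,0,0,0,0,-10,0.8,0,0,0,0,0,0,0.8]'

```text
clock: 8.98
tcp_pos: [0.5748, -0.3357, 0.0251]
eef_rot: [180.0, 0.0, 143.3]
wrist_force: [0.2, 0.3, 0.4]
opening: 0.0684
finger_force: 0.0
```

Emit:
play_rows --steps '[0,0,0,0,0,-8,0.8,0,0,0,0,0,0,0,0,0,0,0,0,0,0,0,0,0,0,0,0,0,0,0,0,0,0,0,0,0,0,0,0,0,10,0,0,0,0,0,0,30,0]' --squeeze 50

```text
clock: 9.85
tcp_pos: [0.5727, -0.3352, 0.0557]
eef_rot: [-180.0, -0.3, 143.2]
wrist_force: [0.4, -0.3, -1.6]
opening: 0.0374
finger_force: 52.0
```

Emit:
play_rows --steps '[0,0,0,0,0,60,0,0,0,0,-6,30,50,0,0,0,0.125,-10,57,20,0,0,0,0.125,-10,57,10,0,0,0,0.125,-10,57,0,0,0,0,0.125,-10,57,0,0,0,0,0.125,-10,57,0,0,0,0,0.125,-10,57,0,0,0,0,0.125,-10,57,0,0,0,0,0.125,-10,57,0,0]'

```text
clock: 11.1
tcp_pos: [0.4878, 0.1514, 0.1973]
eef_rot: [-180.0, 0.0, -159.3]
wrist_force: [-0.0, -0.1, -1.1]
opening: 0.037
finger_force: 52.1
```

Emit:
play_rows --steps '[0,0,0.125,-10,57,0,0,0,0,0.125,-9,57,0,0,0,0,0,0,0,0,0,0,0,0,0,0,0,0]'

```text
clock: 11.6
tcp_pos: [0.4692, 0.263, 0.1968]
eef_rot: [-179.9, -0.1, -145.2]
wrist_force: [0.9, -0.9, -1.9]
opening: 0.0369
finger_force: 52.0
```

Emit:
play_rows --steps '[0,0,0,-0.8,3.3,-40,0,0,0,0,0,0,-50,0,0,0,0,0,0,-40,0,0,0,0,0,0,-20,0,0,0,0,0,0,-10,0,0,0,0,0,0,-5,0,0,0,0,0,0,0,0]'

```text
clock: 12.48
tcp_pos: [0.4691, 0.267, 0.0324]
eef_rot: [-180.0, 0.0, -145.2]
wrist_force: [-0.2, 0.1, -1.8]
opening: 0.0369
finger_force: 52.0
```

Emit:
play_rows --steps '[0,0,0,0,0,-2.5,0,0,0,0,0,0,0,0,0,0,0,0,0,0,0.62,0,0,0,0,0,0,0.62,0,0,0,0,0,0,0.62,0,0,0,0,0,20,0.62,0,0,0,0,0,40,0.62,0,0,0,0,0,60,0.62,0,0,0,0,0,60,0.62]'

```text
clock: 13.6
tcp_pos: [0.4678, 0.2679, 0.211]
eef_rot: [179.9, -0.0, -145.1]
wrist_force: [1.2, -0.5, -0.8]
opening: 0.0528
finger_force: 0.0
```

Emit:
play_rows --steps '[0,0,-0.146,2,-54.5,0,0.62,0,0,-0.146,2,-54.5,0,0.62,0,0,-0.146,2,-54.5,0,0.62,0,0,-0.146,2,-54.5,0,0.62,0,0,-0.146,2,-54.5,0,0.8,0,0,-0.146,2,-54.5,0,0.8,0,0,-0.146,2,-54.5,0,0.8,0,0,-0.146,2,-54.5,0,0.8,0,0,-0.146,2,-54.5,0,0.8,0,0,-0.146,2,-54.5,0,0.8]'

```text
clock: 14.85
tcp_pos: [0.489, -0.2785, 0.2094]
eef_rot: [179.9, -0.0, 131.0]
wrist_force: [0.5, 0.4, -0.1]
opening: 0.0683
finger_force: 0.0
```

Emit:
play_rows --steps '[0,0,-0.146,2,-54.5,0,0.8,0,0,-0.146,2,-54.5,0,0.8,0,0,-0.146,2,-54.5,0,0.8,0,0,0,0,0,0,0.8]'

```text
clock: 15.35
tcp_pos: [0.493, -0.4464, 0.2088]
eef_rot: [-179.9, 0.2, 105.7]
wrist_force: [-0.2, 0.6, 1.0]
opening: 0.0681
finger_force: 0.0
```

Run:
```python
from h import *
s=look("w2"); blobs(s,.024,.036,1000); blobs(s,.039,.048,300)
```

```text
15.35 [ 0.493  -0.4464  0.2088] [-179.9    0.2  105.7] close dir 15.7 op 0.0681 q [40. 44. -3. 84.  3. 51. 51.]
px [322. 168.] 4178 z 0.03 rect [ 493.8 -440.8] [38.1 99.6] 16.9 med [ 493.1 -436.8] rgb [79. 83. 84.]
px [199.  25.] 2368 z 0.044 rect [ 367.2 -351.5] [45.  38.5] 15.8 med [ 369.6 -350.2] rgb [189. 128. 149.]
px [ 43. 253.] 2319 z 0.044 rect [ 254.  -620.4] [ 59.1 221.7] 6.7 med [ 255.6 -578.9] rgb [69. 71. 75.]
px [595. 341.] 450 z 0.043 rect [ 825.6 -540.1] [62.4  8.1] 84.6 med [ 825.1 -537.7] rgb [11. 11. 12.]
```

Emit:
play_rows --steps '[0,0,0.02,0.8,5.6,-40,0.8,0,0,0,0,0,-50,0.8,0,0,0,0,0,-45,0.8,0,0,0,0,0,-30,0.8,0,0,0,0,0,-18,0.8,0,0,0,0,0,-8,0.8,0,0,0,0,0,0,0.8]'

```text
clock: 16.27
tcp_pos: [0.4959, -0.4354, 0.0188]
eef_rot: [180.0, 0.0, 107.3]
wrist_force: [0.4, -0.4, -0.2]
opening: 0.0686
finger_force: 0.0
```

Emit:
play_rows --steps '[0,0,0,0,0,0,0,0,0,0,0,0,0,0,0,0,0,0,0,0,0,0,0,0,0,0,0,0,0,0,0,0,0,10,0,0,0,0,0,0,30,0]'

```text
clock: 17.02
tcp_pos: [0.4941, -0.4344, 0.0574]
eef_rot: [-179.9, -0.2, 107.3]
wrist_force: [0.0, 0.3, -0.8]
opening: 0.0371
finger_force: 51.8
```

Emit:
play_rows --steps '[0,0,0,0,0,60,0,0,0,0,0,20,50,0,0,0,0.156,1.2,51,30,0,0,0,0.156,1.2,51,0,0,0,0,0.156,1.2,51,0,0,0,0,0.156,1.2,51,0,0,0,0,0.156,1.2,51,0,0,0,0,0.156,1.2,51,0,0,0,0,0.156,1.2,51,0,0,0,0,0.156,1.2,51,0,0]'

```text
clock: 18.27
tcp_pos: [0.5048, -0.0062, 0.1988]
eef_rot: [-180.0, 0.0, 179.0]
wrist_force: [0.8, -0.4, -1.7]
opening: 0.0367
finger_force: 51.9
```

Emit:
play_rows --steps '[0,0,0.156,1.2,51,0,0,0,0,0.156,1.2,51,0,0,0,0,0.156,1.2,51,0,0,0,0,0.156,1.2,51,0,0,0,0,0,0,0,0,0]'

```text
clock: 18.9
tcp_pos: [0.5091, 0.2024, 0.1992]
eef_rot: [179.8, 0.2, -145.0]
wrist_force: [-0.3, -0.8, -1.6]
opening: 0.037
finger_force: 51.8
```

Emit:
play_rows --steps '[0,0,0,-0.7,-3.6,-40,0,0,0,0,0,0,-50,0,0,0,0,0,0,-40,0,0,0,0,0,0,-22,0,0,0,0,0,0,-10,0,0,0,0,0,0,-5,0,0,0,0,0,0,0,0]'

```text
clock: 19.77
tcp_pos: [0.5097, 0.1926, 0.0322]
eef_rot: [-180.0, 0.1, -145.5]
wrist_force: [0.2, 0.6, -0.3]
opening: 0.0369
finger_force: 51.8
```

Emit:
play_rows --steps '[0,0,0,0,0,-1.5,0,0,0,0,0,0,0,0,0,0,0,0,0,0,0.6,0,0,0,0,0,0,0.6,0,0,0,0,0,0,0.6,0,0,0,0,0,20,0.6,0,0,0,0,0,40,0.6,0,0,0,0,0,60,0.6,0,0,0,0,0,60,0.6]'

```text
clock: 20.9
tcp_pos: [0.5087, 0.1924, 0.2114]
eef_rot: [180.0, -0.1, -145.5]
wrist_force: [0.4, 1.3, -0.4]
opening: 0.0517
finger_force: 0.0
```

Emit:
play_rows --steps '[0,0,-0.142,-11.3,-46.5,0,0.6,0,0,-0.142,-11.3,-46.5,0,0.6,0,0,-0.142,-11.3,-46.5,0,0.6,0,0,-0.142,-11.3,-46.5,0,0.9,0,0,-0.142,-11.3,-46.5,0,0.9,0,0,-0.142,-11.3,-46.5,0,0.9,0,0,-0.142,-11.3,-46.5,0,0.9,0,0,-0.142,-11.3,-46.5,0,0.9,0,0,0,0,0,0,0.9]'

```text
clock: 22.02
tcp_pos: [0.4169, -0.1833, 0.2097]
eef_rot: [-179.9, -0.0, 148.9]
wrist_force: [0.0, 0.2, 0.7]
opening: 0.0774
finger_force: 0.0
```

Run:
```python
from h import *
s=look("w3"); blobs(s,.039,.048,500); blobs(s,.049,.056,50)
```

```text
22.02 [ 0.4169 -0.1833  0.2097] [-179.9   -0.   148.9] close dir 58.9 op 0.0774 q [ 27.  31. -15. 120.  15.  31.  61.]
px [616. 105.] 602 z 0.043 rect [489.   65.2] [ 3.1 65.6] 34.9 med [488.7  65.6] rgb [21. 22. 22.]
px [210. 162.] 1816 z 0.044 rect [ 352.9 -258.8] [44.6 45.1] 49.4 med [ 352.  -256.4] rgb [194. 121. 143.]
px [324. 179.] 1714 z 0.044 rect [ 418.3 -178.7] [44.7 45.1] 60.6 med [ 416.6 -177.6] rgb [73. 76. 76.]
px [143. 222.] 1547 z 0.044 rect [ 365.6 -347.7] [45.5 44.5] 72.4 med [ 364.8 -344.3] rgb [190. 114. 136.]
px [599. 244.] 813 z 0.046 rect [609.9  14.8] [24.3 48.1] 73.3 med [607.5  13.6] rgb [32. 32. 33.]
px [384. 266.] 1363 z 0.044 rect [ 525.6 -173.9] [44.2 45.3] 57.2 med [ 522.6 -172.5] rgb [116.  71.  84.]
px [630.  97.] 174 z 0.052 rect [484.5  71.1] [ 3.2 21.5] 32.7 med [485.2  70.5] rgb [19. 20. 20.]
px [614. 121.] 112 z 0.053 rect [496.8  53.9] [ 2.2 16.2] 34.7 med [496.7  54.2] rgb [20. 22. 21.]
px [207. 165.] 188 z 0.052 rect [ 352.5 -258.6] [12.1 12.4] 54.3 med [ 352.6 -258.3] rgb [189. 117. 139.]
px [325. 182.] 179 z 0.052 rect [ 418.4 -178.8] [11.6 12.9] 58.1 med [ 418.  -178.6] rgb [41. 42. 43.]
px [139. 226.] 172 z 0.052 rect [ 365.7 -347.2] [12.5 13.1] 45.8 med [ 365.6 -346.5] rgb [181. 109. 129.]
px [610. 229.] 69 z 0.053 rect [591.7  23.1] [ 6.3 11.9] 33.6 med [590.8  22.3] rgb [20. 22. 22.]
px [386. 271.] 135 z 0.052 rect [ 525.3 -173.4] [11.8 11.5] 60.3 med [ 524.7 -173. ] rgb [98. 60. 70.]
px [  6. 396.] 84 z 0.052 rect [ 446.7 -608.8] [17.5  4.3] 6.2 med [ 447.1 -609.3] rgb [47. 36. 24.]
```

View pics/w3.png

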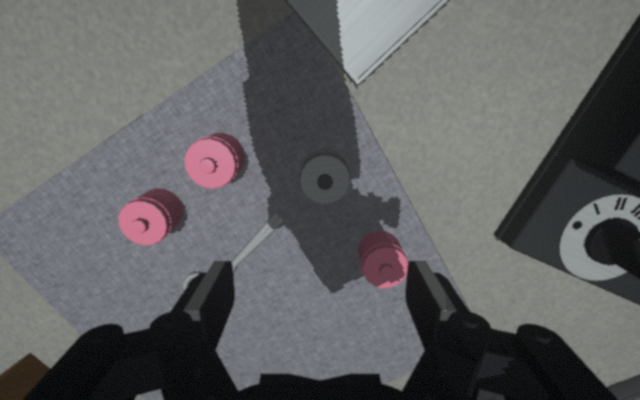

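The grey pot at (324,179) is the target, at (418.3,−178.7) mm. The pink ones are at (210,162), (143,222) and (384,266).

Emit:
play_rows --steps '[0,0,0,1.4,4.6,-40,0.8,0,0,0,0,0,-50,0.8,0,0,0,0,0,-45,0.8,0,0,0,0,0,-30,0.8,0,0,0,0,0,-16,0.8,0,0,0,0,0,-6,0.8,0,0,0,0,0,0,0.8]'

```text
clock: 22.95
tcp_pos: [0.4226, -0.1737, 0.024]
eef_rot: [179.9, -0.2, 149.6]
wrist_force: [-0.7, 0.5, 0.0]
opening: 0.0681
finger_force: 0.0
```

Emit:
play_rows --steps '[0,0,0,0,0,0,0,0,0,0,0,0,0,0,0,0,0,0,0,0,0,0,0,0,0,0,0,0,0,0,0,0,0,10,0,0,0,0,0,0,30,0]'

```text
clock: 23.7
tcp_pos: [0.4213, -0.1752, 0.0644]
eef_rot: [-179.9, -0.3, 149.4]
wrist_force: [0.4, -0.1, -1.0]
opening: 0.0445
finger_force: 51.3
```

Emit:
play_rows --steps '[0,0,0,0,0,60,0,0,0,0,0,0,60,0,0,0,0.1425,17.5,38.9,20,0,0,0,0.1425,17.5,38.9,0,0,0,0,0.1425,17.5,38.9,0,0,0,0,0.1425,17.5,38.9,0,0,0,0,0.1425,17.5,38.9,0,0,0,0,0.1425,17.5,38.9,0,0,0,0,0.1425,17.5,38.9,0,0,0,0,0.1425,17.5,38.9,0,0]'

```text
clock: 24.95
tcp_pos: [0.562, 0.1363, 0.2049]
eef_rot: [-179.9, -0.3, -145.0]
wrist_force: [0.7, -0.5, -1.7]
opening: 0.0446
finger_force: 51.4
```

Emit:
play_rows --steps '[0,0,0,0,0,0,0]'

```text
clock: 25.08
tcp_pos: [0.5621, 0.14, 0.2052]
eef_rot: [179.9, -0.0, -145.0]
wrist_force: [-0.3, -0.9, -0.8]
opening: 0.0445
finger_force: 51.4
```

Emit:
play_rows --steps '[0,0,0,-0.6,-2,-40,0,0,0,0,0,0,-50,0,0,0,0,0,0,-40,0,0,0,0,0,0,-23,0,0,0,0,0,0,-10,0,0,0,0,0,0,-5,0,0,0,0,0,0,0,0]'

```text
clock: 25.95
tcp_pos: [0.5619, 0.1336, 0.0375]
eef_rot: [-179.9, -0.1, -145.3]
wrist_force: [-0.5, 0.1, -0.3]
opening: 0.0447
finger_force: 51.4
```

Emit:
play_rows --steps '[0,0,0,0,0,-1.5,0,0,0,0,0,0,0,0,0,0,0,0,0,0,0.68,0,0,0,0,0,0,0.68,0,0,0,0,0,0,0.68,0,0,0,0,0,20,0.68,0,0,0,0,0,40,0.68,0,0,0,0,0,60,0.68,0,0,0,-40,-28,60,0.5,0,0,0,-40,-28,50,0]'

```text
clock: 27.2
tcp_pos: [0.4932, 0.0855, 0.2511]
eef_rot: [-179.9, -0.1, -145.3]
wrist_force: [1.1, -1.1, 1.0]
opening: 0.0257
finger_force: 0.0
```

Run:
```python
from h import *
s=look("w4"); c=cloud(s)
s2=snap("top"); save(s2,"t4"); a=snap("side"); save(a,"s4")
b=cv2.hconcat([cv2.imread("pics/s4.png")[100:380,170:490],cv2.imread("pics/t4.png")[100:380,200:520]]);w=cv2.resize(cv2.imread("pics/w4.png"),(448,280))
cv2.imwrite("pics/b4.png",cv2.vconcat([b,cv2.copyMakeBorder(w,0,0,0,192,cv2.BORDER_CONSTANT)]))
# objects in the chamber, cabinet frame
e=np.deg2rad(34.8); ex=np.array([np.cos(e),np.sin(e)]); ey=np.array([-ex[1],ex[0]])
for nm,S in(("wrist",s),("top",s2)):
  C=cloud(S); q=(C[...,:2]*1000-[524,207.5]); X=q@ex; Y=q@ey; Z=C[...,2]*1000-12
  for lo,hi in((26,34),(40,48)):
    m=(abs(X)<74)&(abs(Y)<139)&(Z>lo)&(Z<hi); n,l,st,ce=cv2.connectedComponentsWithStats(cv2.morphologyEx(m.astype(np.uint8),cv2.MORPH_OPEN,np.ones((3,3))))
    for k in range(1,n):
      if st[k,4]>30: print(nm,lo,st[k,4],cv2.minAreaRect(np.c_[X[l==k],Y[l==k]].astype(np.float32)))
```

```text
27.2 [0.4932 0.0855 0.2511] [-1.799e+02 -1.000e-01 -1.453e+02] close dir -235.3 op 0.0257 q [ 13.  35. -46. 109.  33.  50.  75.]
wrist 26 2549 ((-13.384910583496094, -4.096139907836914), (38.10049057006836, 95.43941497802734), 89.34567260742188)
wrist 26 2858 ((-11.003700256347656, 80.30455017089844), (99.38973236083984, 38.40239334106445), 0.10686565935611725)
wrist 40 1183 ((-11.705582618713379, -81.85247802734375), (43.91346740722656, 44.5531005859375), 89.25071716308594)
top 26 48 ((-14.721744537353516, -0.34284019470214844), (32.01102828979492, 20.163034439086914), 86.44192504882812)
top 26 91 ((2.1465797424316406, 80.88563537597656), (56.8817024230957, 27.84003448486328), 41.450496673583984)
top 26 32 ((-31.192874908447266, 86.343994140625), (15.842649459838867, 15.559501647949219), 55.70649719238281)
top 26 51 ((-53.231971740722656, 77.03547668457031), (23.576799392700195, 35.25852966308594), 35.45006561279297)
```

View pics/b4.png

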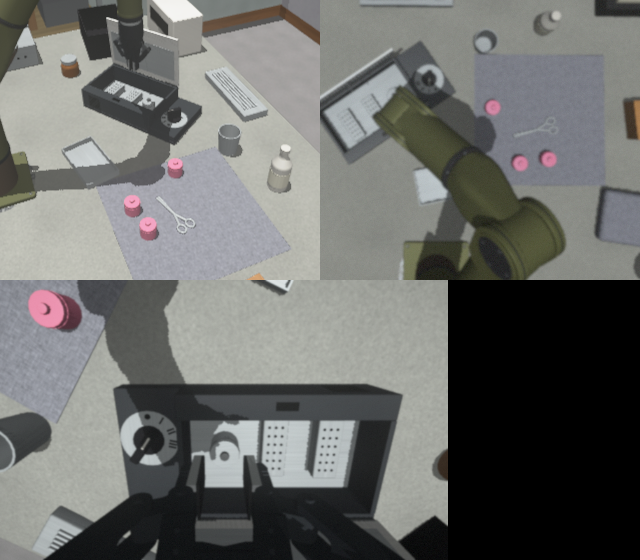

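All three pieces lie flat in the chamber; cabinet-frame positions are (−13,−4), (−11,80) and (−12,−82) mm. Now I go over and behind the lid to push it shut.

Emit:
play_rows --steps '[0,0,0,0,0,60,0,0,0,0,0,0,60,0,0,0,0,5,20,25,0,0,0,0,26,35,0,0,0,0,0,26,35,0,0,0,0,0,26,35,0,0,0,0,0,26,35,0,0,0,0,0,25,33,0,0,0,0,0,0,0,0,0]'

```text
clock: 28.48
tcp_pos: [0.6274, 0.2826, 0.3909]
eef_rot: [179.9, -0.3, -145.1]
wrist_force: [-0.7, -0.3, 0.3]
opening: 0.0001
finger_force: 0.0
```

Emit:
play_rows --steps '[0,0,0,0,-2,-40,0,0,0,0,0,0,-40,0,0,0,0,0,0,-20,0,0,0,0,0,0,-10,0,0,0,0,-10,-7,0,0,0,0,0,-12,-8,0,0,0,0,0,-12,-8,0,0,0,0,0,-10,-7,0,0]'

```text
clock: 29.48
tcp_pos: [0.5836, 0.247, 0.2841]
eef_rot: [-180.0, -0.1, -145.3]
wrist_force: [0.8, 0.3, -0.1]
opening: 0.0001
finger_force: 0.7
```

Emit:
play_rows --steps '[0,0,0,-11.5,-8,-4,0,0,0,0,-11.4,-7.9,-4,0,0,0,0,-11.1,-7.7,-4.2,0,0,0,0,-10.9,-7.6,-5.2,0,0,0,0,-10.5,-7.3,-6.3,0,0,0,0,-10.1,-7,-7.2,0,0,0,0,-9.6,-6.7,-8.2,0,0,0,0,-9.1,-6.3,-9.1,0,0,0,0,-8.5,-5.9,-9.9,0,0,0,0,-7.9,-5.5,-10.7,0]'

```text
clock: 30.72
tcp_pos: [0.4844, 0.1782, 0.2157]
eef_rot: [-180.0, 0.1, -145.3]
wrist_force: [3.2, 1.9, 1.3]
opening: -0.0001
finger_force: 1.6
```

Emit:
play_rows --steps '[0,0,0,-7.2,-5,-11.4,0,0,0,0,-6.4,-4.5,-12.1,0,0,0,0,-5.7,-3.9,-12.7,0,0,0,0,-4.9,-3.4,-13.2,0,0,0,0,-4,-2.8,-13.6,0,0,0,0,-3.1,-2.2,-14,0,0,0,0,-2.2,-1.6,-14.3,0,0,0,0,-1.3,-0.9,-14.5,0,0,0,0,0,0,0,0]'

```text
clock: 31.85
tcp_pos: [0.4497, 0.1542, 0.1093]
eef_rot: [-180.0, 0.0, -145.3]
wrist_force: [2.2, 1.5, 5.0]
opening: 0.0002
finger_force: 2.4
```

Emit:
play_rows --steps '[0,0,0,0,0,-4,0,0,0,0,0,0,-3,0,0,0,0,0,0,-2,0,0,0,0,0,0,0,0]'

```text
clock: 32.35
tcp_pos: [0.4496, 0.1541, 0.1009]
eef_rot: [-180.0, 0.0, -145.3]
wrist_force: [1.2, 0.5, 5.4]
opening: 0.0002
finger_force: 2.7
```

Emit:
play_rows --steps '[0,0,0,0,0,-1.5,0,0,0,0,0,0,-1,0,0,0,0,0,0,0,0]'

```text
clock: 32.72
tcp_pos: [0.4495, 0.1541, 0.0989]
eef_rot: [-179.9, 0.1, -145.3]
wrist_force: [1.3, -0.1, 10.4]
opening: 0.0001
finger_force: 4.8
```

Emit:
play_rows --steps '[0,0,0,0,0,2,0,0,0,0,0,0,2,0,0,0,0,0,0,2,0,0,0,0,0,0,3,0,0,0,0,0,0,0,0]'

```text
clock: 33.35
tcp_pos: [0.4474, 0.1524, 0.106]
eef_rot: [-180.0, -0.3, -145.3]
wrist_force: [-0.4, 0.4, 0.0]
opening: 0.0002
finger_force: 0.0
```

Emit:
play_rows --steps '[0,0,0,0,0,10,0,0,0,0,0,0,40,0,0,0,0,0,0,50,0,0,0,-0.151,40,-32,0,0.35,0,0,-0.151,40,-32,0,0.35,0,0,-0.151,40,-32,0,0.35,0,0,-0.151,41,-31,0,0.35,0,0,0,0,0,0,0.35,0,0,0,0,0,0,0.35]'

```text
clock: 34.48
tcp_pos: [0.6079, 0.0266, 0.2061]
eef_rot: [180.0, -0.3, -179.8]
wrist_force: [-0.5, 0.1, 0.6]
opening: 0.0299
finger_force: 0.0
```

Run:
```python
from h import *
s=look("w5"); c=cloud(s)
print("bar top:"); blobs(s,.072,.085,60); print("lid:"); blobs(s,.087,.098,500)
```

```text
34.48 [0.6079 0.0266 0.2061] [ 180.    -0.3 -179.8] close dir -269.8 op 0.0299 q [ 13.  44. -35.  94.  31.  52.  56.]
bar top:
px [319. 199.] 968 z 0.08 rect [613.5  27.2] [13.6 47.7] 89.8 med [611.6  26.9] rgb [49. 50. 49.]
px [142. 294.] 537 z 0.079 rect [ 702.4 -132.8] [53.4 14.4] 61.3 med [ 699.  -127.2] rgb [54. 56. 56.]
px [103. 334.] 671 z 0.079 rect [ 740.9 -171.8] [51.2 14.4] 26.0 med [ 746.8 -174.4] rgb [61. 64. 64.]
lid:
px [492. 115.] 65418 z 0.092 rect [542.7 158.8] [205.2 197.8] 34.7 med [541.7 148.9] rgb [192. 195. 191.]
```

View pics/w5.png

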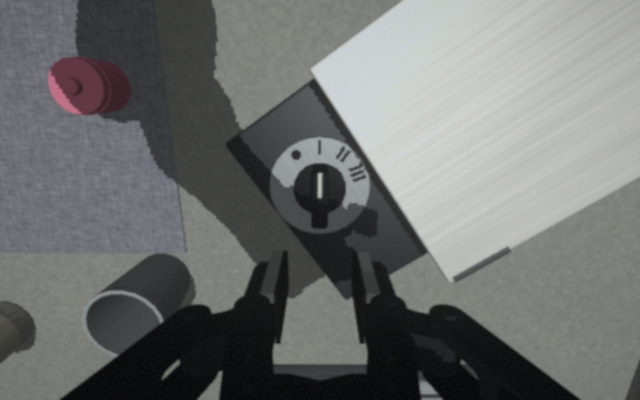

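The dial line (320,185) points at one bar; two bars (343,155) is clockwise of it. The lid is shut flat.

Emit:
play_rows --steps '[0,0,0,5.6,0.6,-40,0.35,0,0,0,0,0,-50,0.35,0,0,0,0,0,-30,0.35,0,0,0,0,0,-14,0.35,0,0,0,0,0,-7,0.35,0,0,0,0,0,0,0.35]'

```text
clock: 35.28
tcp_pos: [0.6147, 0.0269, 0.0657]
eef_rot: [-180.0, -0.2, -179.8]
wrist_force: [-0.6, 0.5, 1.8]
opening: 0.0293
finger_force: 0.0
```

Close, then turn clockwise 0.6 rad.

Emit:
play_rows --steps '[0,0,0,0,0,0,0,0,0,0,0,0,0,0,0,0,0,0,0,0,0,0,0,-0.1,0,0,0,0,0,0,-0.12,0,0,0,0,0,0,-0.13,0,0,0,0,0,0,-0.13,0,0,0,0,0,0,-0.13,0,0,0,0,0,0,0,0,0,0,0]' --squeeze 50

```text
clock: 36.4
tcp_pos: [0.615, 0.0257, 0.0663]
eef_rot: [-180.0, -0.1, 145.1]
wrist_force: [-1.2, -2.3, 7.1]
opening: 0.0131
finger_force: 49.8
```

Emit:
play_rows --steps '[0,0,0,0,0,0,0.33,0,0,0,0,0,0,0.33,0,0,0,0,0,0,0.33,0,0,0,0,0,15,0.33,0,0,0,0,0,40,0.33,0,0,0,0,0,50,0.33,0,0,0,0,0,50,0.33,0,0,0,0,0,0,0.33]'

```text
clock: 37.4
tcp_pos: [0.6173, 0.0274, 0.2255]
eef_rot: [179.6, 0.2, 145.2]
wrist_force: [-0.1, 0.0, -0.3]
opening: 0.028
finger_force: 0.0
```

Run:
```python
from h import *
s=look("w6"); blobs(s,.072,.085,60); blobs(s,.087,.098,500)
a=snap("side"); save(a,"s6"); t=snap("top"); save(t,"t6")
w=cv2.imread("pics/w6.png")[60:340,120:440]
cv2.imwrite("pics/b6.png",cv2.hconcat([cv2.imread("pics/s6.png")[100:380,170:490],w]))
```

```text
37.4 [0.6173 0.0274 0.2255] [179.6   0.2 145.2] close dir 55.2 op 0.028 q [  8.  41. -26.  92.  22.  51.  29.]
px [315. 182.] 911 z 0.08 rect [613.5  27.4] [14.  47.4] 54.6 med [612.6  28.2] rgb [54. 55. 55.]
px [398.  69.] 40076 z 0.092 rect [560.1 133.7] [205.9 136.8] 34.8 med [576.6 127.5] rgb [199. 202. 197.]
```

View pics/b6.png

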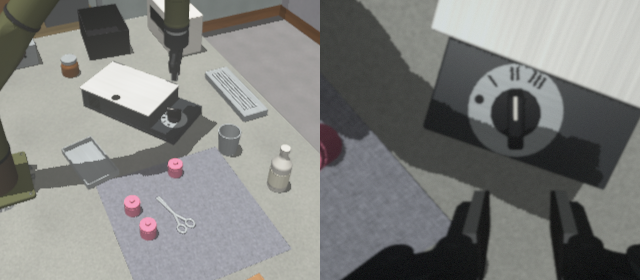

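The dial bar sits at about 1.22 rad, pointing at the two-bar mark. The lid is shut flat, and the scissors, cup and jar have not moved. Handing in.

```bash
python3 -c "
from h import *
print(job.close_job())"
```

```text
the job is handed in; nothing more can be done
None
```

I handed the job in at about 37 s: both cases and the one steel pot present are flat in the chamber, the lid is latched shut, and the dial is at two bars (about 1.22 rad). The hand-in gave no verdict.

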